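# Zero the readout and move the tube stop one hole

## Robot

A 7-joint arm with a two-finger parallel gripper is mounted at the origin on a cart in front of the work surface, level with it; the furniture and walls round the work are solid. World frame = base frame: x ahead of the robot, y to its left, z up, the work surface at z = 0. Lengths are in m, angles in rad, forces in N, time in s.
With the tool pointing down it reaches from about 0.35 to 0.9 m from the base axis. Payload 8.1 kg.
Tool frame: the origin (TCP) lies at the very end of the fingers, on their centre line; the grasp point (between the pads) lies 19 mm behind it; z points along the fingers, y is the line along which they close (so a half turn about z gives the same grasp; the last joint's range is limited). The gripper opens to 92 mm and grips with 3 to 60 N. Pads are 19 mm wide; open, the fingers measure 130 mm over their backs; the gripper's body (75 mm by 190 mm) begins 47 mm behind the grasp point.
Start: joints at [-1.324, 0.434, 0.025, 1.573, -0.012, 1.134, -0.075], TCP at [0.214, 0.587, 0.227] pointing down, gripper open.
Joint ranges: [-2.62, 2.62], [-0.44, 2.09], [-1.27, 1.32], [0.08, 2.57], [-1.32, 4.46], [0.12, 2], [-2.74, 2.74]. Speed limits (rad/s): [2.22, 2.22, 3.01, 3.01, 3.14, 3.14, 3.14].

## Interface

Orientations are given as a rotation vector (axis times angle).
In Python, from cell import arm gives the robot as it stands.
- The arm moves only by the tool jog_arm, never from a script. Its argument "rows" is a list of rows, each a list of 3 entries, a list of its own where there are three numbers: the shift along the world's x, y, z in cm, then the turn, a rotation vector about the world's x, y, z in degrees, then the opening, from 0 (shut) to 1 (fully open). A call has 1 to 8 rows; each row is the pose to reach, as a shift and turn from the pose commanded when the call began; what a row does not reach only later rows make up. A row lasts 1/8 s, in which the tool goes at most 62.5 mm and 10.7 degrees, less where a joint would pass 70% of its speed; a pose out of reach is approached as far as the arm can. A call with a gripper value outside its range is refused whole. The fingers move at their own pace and stop on an object; "newtons" is the grip in N (left out, the last holds). Time passes only in rows, so rows that repeat a pose let the fingers close. It gives the time, the measured TCP pose, the force, the opening and the grip force at its end, in the units of the state.
- arm.observe(): the state, without advancing time (a new reading comes with each control period).
- arm.get_image(name): name is "scene" or "top" or "wrist"; returns a dict with "img" (420x560x3 uint8, red, green, blue), "depth" (420x560 float32, m along the optical axis (not along the pixel's ray), 0 where there is no reading), "fx", "fy", "cx", "cy" (pixels), "rvec" (rotation vector, rad) and "tvec" (3), from world to camera coordinates, as OpenCV has them; the wrist camera has in their place "mount" (4x4, takes a point from camera to tool coordinates, whose origin is the TCP and whose axes are the flange's). Camera axes: x right, y down, z forward; pixel columns grow to the right and rows downward; lengths in m; the calibration is good to about 2 mm. A picture is of the moment at which its call begins: read the wrist's pose just before it.
- arm.sign_off(): hands the job in; it is judged then, once.
The state is a dict: "clock": time; "joints": joint angles; "dq": joint speeds; "joint_efforts": joint torques, N m; "position": TCP position; "ee_rot": TCP orientation; "force": force on the tool from outside, world axes, zero at the start; "ft_torque": the same for the moment, N m; "width": opening from 0.0 (shut) to 1.0 (fully open); "gripper_force": force on a finger pad.
Only numpy, scipy, OpenCV 4.12 (cv2) and the standard library are available. Lean on these libraries where they do the work, as an engineer would, in place of code of your own. Each camera call takes 0.05 s, during which the arm holds its last target. There are 200 camera calls.

## Task

Set the tube-cutting jig one hole longer. First press the wide key of the readout box (wakes it) and then its round key (zeroes it), one at a time, while the stop is still in its old hole; then pull up the black lock knob on the sliding stop, slide the stop to the next hole away from the saw-slotted block, and let the pin down fully home in that hole. Finish still holding the knob there with the pin home; leave the tools lying around undisturbed.

Things in the scene. Friction and masses are not known exactly. Their poses are not given: they have to be found in the camera images.
- jig: tube-cutting jig, fixed to the bench: aluminium base plate 80 x 246 x 8 mm; its y axis runs along the jig; origin at the centre of the base's underside.
- middle_hole (a point): mouth of the middle hole of the steel index bar (24 mm wide, its top 24 mm above the bench, along the jig's y axis). The bar has five 10 mm holes, 30 mm apart: this one and two to either side. The stop begins locked in this one.
- stop_top (a point): centre of the flat top of the sliding stop, 48 mm above the bench: a grey carriage 46 mm wide, 44 mm long along the bar, straddling the bar. A steel finger (top 50 mm above the bench) sticks out 17 mm on the jig's -x side.
- slot_block: taller wooden block at one end of the jig, 60 x 30 mm, with a 4 mm saw slot across it and a notch on top, its top 52 mm above the bench; origin at the centre of its underside, 105 mm from the middle hole along the jig. It stands at either the +y or the -y end; the stop must go 30 mm (one hole) away from it.
- end_block: low plain wooden block with two screws at the other end of the jig, 60 x 30 mm, its top 28 mm above the bench; origin at the centre of its underside, 105 mm from the middle hole.
- knob (a point): centre of the lock plunger's knob: upright ribbed black cylinder 28 mm in diameter, 28 mm high, on the middle of the sliding stop, 76 mm above the bench when the pin is home (it spans 62 to 90 mm), free all round. Under it a 22 mm collar, top 58 mm above the bench. It moves up and down in the stop, and with the stop along the bar.
- pin_tip (a point): round nose of the 8 mm lock pin under the knob; home, it reaches 9 mm below the bar's top. Lift the knob 10 to 17 mm to clear the hole. A spring pulls knob and pin down, with 4.4 N when home and 8 N at full lift; the pin rides on the bar between holes and drops into a hole under it.
- plunger (a joint): lift of the lock knob and pin in m: 0 = fully home, 0.018 = fully pulled; about 0.009 when the nose rests on the bar between holes.
- stop (a joint): travel of the sliding stop along the jig's +y axis in m; 0 = middle hole, +0.030 and -0.030 = the neighbouring holes, limits +-0.064. It slides with about 1.5 N of friction when the pin is out.
- readout: fixed grey readout box 90 x 130 x 30 mm with a dark display along its far (+x) half; origin at the centre of its underside. Its two white keys stand in its near (-x) half, side by side along its y axis, 64 mm apart; either may be the left one.
- wide_key_top (a point): centre of the top face of the wide key, an oblong cap 16 x 36 mm (long along the readout's y axis), 42 mm above the bench; presses straight down.
- round_key_top (a point): centre of the top face of the round key, a cap 16 mm in diameter, 42 mm above the bench; presses straight down.
- wide_key (a joint): how far the wide key is pressed, in m: 0 = out, 0.005 = bottom; the spring needs 1 N at first and 4 N at the bottom. It counts as pressed from 0.003 and springs back.
- round_key (a joint): how far the round key is pressed, in m, same spring and travel as the wide key.
- marker: loose marker pen, 12 x 128 x 13 mm, bystander; origin under its middle.
- cutter: loose flush cutter pliers, 57 x 139 x 12 mm, bystander; origin under its middle.
- vblock: loose small steel drilled block, 38 x 48 x 20 mm, bystander; origin under its middle.

How it is judged:
By the outcome, as a careful person would: the job done as asked, in the order asked, and still so for the second after the job is handed in, while the arm keeps its last pose, push and grip.
It also fails if it takes over 45 s, if anything falls off the work surface, if the arm or the gripper's body presses on something with over 40 N, if the wrist force passes 120 N, or if a joint passes its speed limit or range.

## Working session

There is one attempt and no reset: what is moved stays moved. The work goes in short steps, Python scripts to look and compute and a tool call to move; the robot and the scene stay as the last step left them, time stands still between calls to the robot, and variables do not carry over. Pictures are saved under pics/ and viewed, at most 10 in all, crops included, and the job is handed in when it is done.

Besides the shell and the picture viewer there is one more tool, called after ">>>" by a JSON object that holds its "name" and its "arguments", one argument or row to a line. jog_arm: Moves the arm, as the interface text tells. Its arguments: {"type":"object","properties":{"rows":{"type":"array","items":{"type":"array"}},"newtons":{"type":"number"}},"required":["rows"]}

```bash
ls; mkdir -p pics; cat > h.py <<'E'
import numpy as np, cv2
from cell import arm
def grab(n,tag):
    s=arm.observe(); d=arm.get_image(n); cv2.imwrite(f'pics/{tag}.png',d['img'][:,:,::-1]); np.savez(f'{tag}.npz',state_p=s['position'],state_r=s['ee_rot'],**d); return d
def pts(d):
    "world xyz per pixel from depth"
    R,_=cv2.Rodrigues(np.array(d['rvec'],float)); v,u=np.mgrid[:420,:560]; z=d['depth']
    c=np.dstack([(u-d['cx'])/d['fx']*z,(v-d['cy'])/d['fy']*z,z]); return (c-np.ravel(d['tvec']))@R
def ray(d,u,v,h):
    R,_=cv2.Rodrigues(np.array(d['rvec'],float)); o=-R.T@np.ravel(d['tvec'])
    r=R.T@np.array([(u-d['cx'])/d['fx'],(v-d['cy'])/d['fy'],1]); return o+r*(h-o[2])/r[2]
E
python3 - <<'E'
from h import *
s=arm.observe(); print(s['position'],s['ee_rot'],s['force'],s['clock'])
for n in('top','scene'): d=grab(n,n+'1'); print(n,d['fx'],d['rvec'],d['tvec'])
E
```

```text
pics
[0.21407797 0.58664486 0.22591362] [-5.46809341e-01 -3.09351489e+00  2.52551254e-03] [0.85715629 0.74319405 0.46397735] 0.0
top 454.4381273273789 [ 2.13542549 -2.16946548  0.18016125] [-0.11399463  0.62720553  1.0346053 ]
scene 431.53401830105713 [ 2.18135168 -0.57159364  0.30113162] [-0.60569433  0.17417382  1.0130444 ]
```

View pics/top1.png

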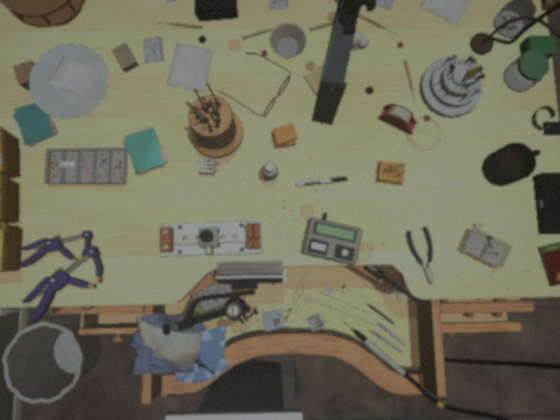

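View pics/scene1.png

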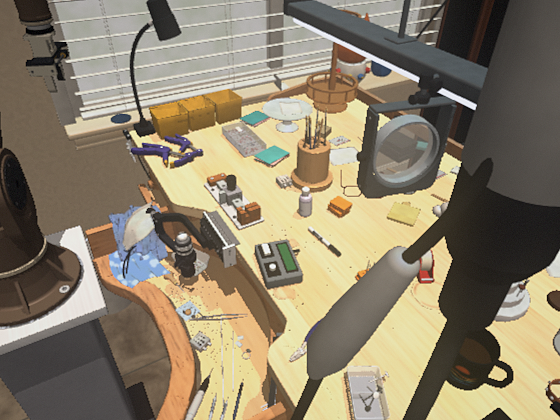

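The top view shows the jig around (210,238) and the readout at (332,240), with the keys at its lower edge. I'll enlarge that area.

```bash
python3 - <<'E'
from h import *
d=dict(np.load('top1.npz')); P=pts(d)
im=d['img'][:,:,::-1]
a=cv2.resize(im[205:275,150:375],None,fx=3.5,fy=3.5,interpolation=cv2.INTER_CUBIC)
s=np.load('scene1.npz')['img'][:,:,::-1]
b=cv2.resize(s[165:295,195:345],None,fx=2.4,fy=2.4,interpolation=cv2.INTER_CUBIC)
o=np.zeros((a.shape[0]+b.shape[0],max(a.shape[1],b.shape[1]),3),np.uint8);o[:a.shape[0],:a.shape[1]]=cv2.convertScaleAbs(a,alpha=1.5);o[a.shape[0]:,:b.shape[1]]=b
cv2.imwrite('pics/crop1.png',o);print(o.shape)
for u,v in [(207,237),(166,240),(253,235),(332,240),(317,246),(346,252),(190,238),(225,238),(250,272),(285,190)]: print(u,v,P[v,u].round(4))
E
```

```text
(557, 788, 3)
207 237 [0.5506 0.0492 0.0918]
166 240 [0.5504 0.1568 0.0258]
253 235 [ 0.559  -0.0514  0.0271]
332 240 [ 0.5439 -0.2409  0.0288]
317 246 [ 0.5292 -0.203   0.0433]
346 252 [ 0.514  -0.2714  0.0423]
190 238 [0.5546 0.1004 0.0216]
225 238 [0.5528 0.0157 0.0276]
250 272 [ 0.4713 -0.0424  0.0058]
285 190 [ 0.6724 -0.1308  0.0026]
```

View pics/crop1.png

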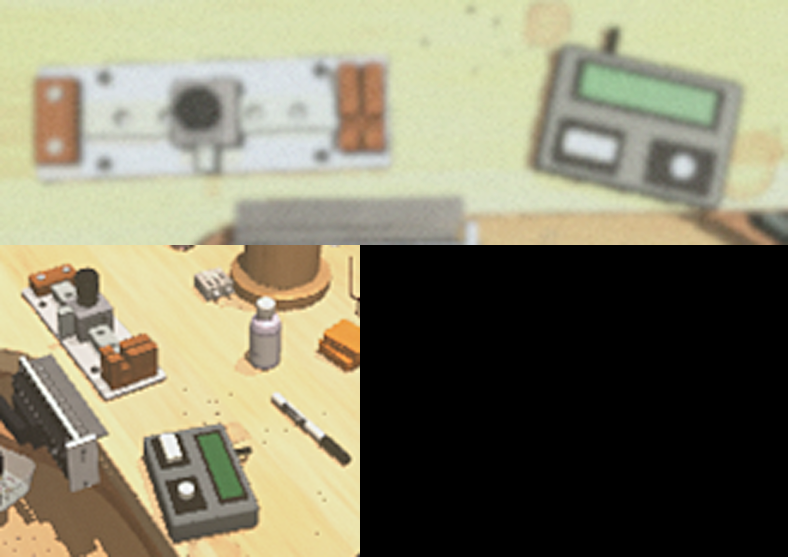

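The crop shows the slot block at the -y end (world), so the stop has to go +y. The wide key is the left one, at crop (590,147), and the round key is the right one, at (683,165). The knob is at (197,108). Next I measure them precisely.

```bash
python3 - <<'E'
from h import *
d=dict(np.load('top1.npz')); P=pts(d); im=d['img']; g=im.astype(int)
hsv=cv2.cvtColor(im,cv2.COLOR_RGB2HSV)
def blobs(m,x0,x1,y0,y1,amin=20):
    k=np.zeros_like(m,np.uint8);k[y0:y1,x0:x1]=m[y0:y1,x0:x1]
    n,l,st,c=cv2.connectedComponentsWithStats(k)
    return [(c[i],st[i],l==i) for i in range(1,n) if st[i,4]>=amin]
print('keys')
for c,s,m in blobs(((hsv[...,1]<50)&(hsv[...,2]>130)).astype(np.uint8),308,358,235,262): print(c,s,ray(d,*c,.042).round(4),np.median(P[m],0).round(4))
print('blocks')
for c,s,m in blobs(((hsv[...,0]<14)&(hsv[...,1]>110)).astype(np.uint8),155,268,218,260): print(c,s,ray(d,*c,.028).round(4),ray(d,*c,.052).round(4),np.median(P[m],0).round(4))
print('knob')
for c,s,m in blobs((hsv[...,2]<70).astype(np.uint8),190,225,222,250): print(c,s,ray(d,*c,.090).round(4),np.median(P[m],0).round(4))
# heights
Z=P[...,2]; J=(P[...,0]>.48)&(P[...,0]<.64)&(P[...,1]>-.1)&(P[...,1]<.2)
for a,b in((.065,.1),(.04,.06),(.018,.034),(.004,.012)):
    m=J&(Z>a)&(Z<b); q=P[m]; print(a,b,m.sum(),cv2.minAreaRect(q[:,:2].astype(np.float32)),np.median(q[:,2]))
# readout angle
m=(P[...,0]>.45)&(P[...,0]<.65)&(P[...,1]<-.15)&(P[...,1]>-.35)&(Z>.022)&(Z<.05); print(cv2.minAreaRect(P[m][:,:2].astype(np.float32)))
# tall things near workspace
m=(P[...,0]>.3)&(P[...,0]<.75)&(abs(P[...,1])<.65)&(Z>.06)
for c,s,_ in blobs(m.astype(np.uint8),0,560,0,420,15): print('tall',s,P[int(c[1]),int(c[0])].round(3),Z[_].max().round(3))
E
```

```text
keys
[318.07575758 246.12121212] [312 243  13   7  66] [ 0.529  -0.2057  0.042 ] [ 0.5291 -0.2053  0.0433]
[315.82608696 260.2173913 ] [308 258  21   4  46] [ 0.496  -0.1994  0.042 ] [ 4.975e-01 -2.013e-01 -1.000e-04]
blocks
[252.81990521 235.72985782] [248 224  11  24 211] [ 0.5572 -0.051   0.028 ] [ 0.5552 -0.0521  0.052 ] [ 0.5547 -0.0511  0.0519]
[165.5037037  240.31851852] [161 229  10  22 135] [0.5495 0.1574 0.028 ] [0.5476 0.1517 0.052 ] [0.5503 0.1566 0.0292]
knob
[206.03478261 235.94782609] [200 230  13  12 115] [0.5531 0.0517 0.09  ] [0.553  0.0517 0.0907]
0.065 0.1 143 ((0.5533684492111206, 0.05361385643482208), (0.02811863087117672, 0.02683601900935173), 88.86874389648438) 0.09031904481560797
0.04 0.06 519 ((0.5500969290733337, 0.00402802973985672), (0.06346651911735535, 0.14272403717041016), 4.88017463684082) 0.05092346390306084
0.018 0.034 906 ((0.5489923357963562, 0.05373714119195938), (0.06716074794530869, 0.2396857887506485), 0.4657878875732422) 0.026291413076987027
0.004 0.012 1757 ((0.5571674704551697, 0.05158629268407822), (0.16022643446922302, 0.2976950705051422), 1.1660031080245972) 0.008474986381805381
((0.5415034294128418, -0.2412508726119995), (0.13066069781780243, 0.09054005891084671), 76.31625366210938)
tall [489 147  23  36 367] [ 0.706 -0.624  0.093] 0.108
tall [  0 154   8  67 424] [0.675 0.523 0.074] 1.118
tall [262 162  15  15 165] [ 0.707 -0.09   0.086] 0.093
tall [  0 223  11  50 361] [0.536 0.509 0.078] 1.118
tall [199 230  14  13 143] [0.555 0.054 0.092] 0.095
```

>>> {"name": "jog_arm", "arguments": {
  "rows": [
    [[2, -5, 0], [0, 0, 0], 0],
    [[4, -10, 0], [0, 0, 0], 0],
    [[6, -15, 0], [0, 0, 0], 0],
    [[8, -20, 0], [0, 0, 0], 0],
    [[10, -25, 0], [0, 0, 0], 0],
    [[12, -30, 0], [0, 0, 0], 0],
    [[14, -35, 0], [0, 0, 0], 0],
    [[16, -40, 0], [0, 0, 0], 0]
  ],
  "newtons": 10
}}

```text
clock: 1.1
position: [0.3745, 0.1854, 0.2267]
ee_rot: [0.546, 3.094, 0.0]
force: [1.1, 0.3, 0.4]
width: 0.179
gripper_force: 0.0
```

>>> {"name": "jog_arm", "arguments": {
  "rows": [
    [[2, -5, 0], [0, 0, 0], 0],
    [[4, -10, 0], [0, 0, 0], 0],
    [[6, -15, 0], [0, 0, 0], 0],
    [[8, -20, -1], [0, 0, 0], 0],
    [[10, -25, -2], [0, 0, 0], 0],
    [[12, -30, -5], [0, 0, 0], 0],
    [[14, -35, -8], [0, 0, 0], 0],
    [[15.5, -39.1, -11], [0, 0, 0], 0]
  ]
}}

```text
clock: 2.1
position: [0.5297, -0.2059, 0.1155]
ee_rot: [0.548, 3.093, -0.001]
force: [0.6, 1.1, 0.2]
width: 0.01
gripper_force: 0.0
```

>>> {"name": "jog_arm", "arguments": {
  "rows": [
    [[0, 0, 0], [0, 0, 0], 0],
    [[0, 0, 0], [0, 0, 0], 0]
  ]
}}

```text
clock: 2.35
position: [0.5289, -0.2034, 0.1164]
ee_rot: [-0.547, -3.092, -0.001]
force: [-0.4, 0.1, -0.4]
width: 0.005
gripper_force: 0.0
```

```bash
python3 - <<'E'
from h import *
for n in('top','scene'): grab(n,n+'2')
d=grab('wrist','wrist2'); print(d['mount'],d['fx'])
a=cv2.imread('pics/top2.png')[200:280,270:390]; b=cv2.imread('pics/wrist2.png')
a=cv2.resize(a,None,fx=3,fy=3); o=np.zeros((420,780,3),np.uint8); o[:240,:360]=a; o[:,360:]=cv2.resize(b,(420,315)).repeat(1,0)[0:0] if 0 else 0
o[:315,360:]=cv2.resize(b,(420,315)); cv2.imwrite('pics/c2.png',o)
s=arm.observe(); print(s['position'],s['force'])
E
```

```text
[[ 9.51544084e-04 -9.57878745e-01 -2.87171386e-01  7.68010581e-02]
 [ 9.99999516e-01  8.39374666e-04  5.13715778e-04  3.04436532e-04]
 [-2.51033039e-04 -2.87171735e-01  9.57879080e-01 -1.58444837e-01]
 [ 0.00000000e+00  0.00000000e+00  0.00000000e+00  1.00000000e+00]] 372.5270365461682
[ 0.52966597 -0.20243707  0.11749146] [ 0.61927813 -0.29236482  1.04609247]
```

View pics/c2.png

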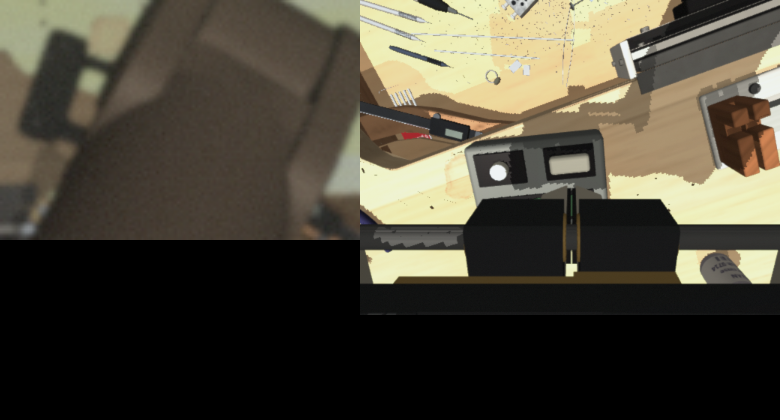

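The wrist view shows both keys in front of the closed fingers: the round one at panel (499,172) and the wide one at (570,163). I'll cross-check the positions.

```bash
cat >> h.py <<'E'
def wray(d,u,v,h,p,r):
    R,_=cv2.Rodrigues(np.array(r,float)); M=d['mount']; o=p+R@M[:3,3]
    q=R@M[:3,:3]@np.array([(u-d['cx'])/d['fx'],(v-d['cy'])/d['fy'],1]); return o+q*(h-o[2])/q[2]
E
python3 - <<'E'
from h import *
d=dict(np.load('wrist2.npz')); hsv=cv2.cvtColor(d['img'],cv2.COLOR_RGB2HSV)
m=((hsv[...,1]<60)&(hsv[...,2]>150)).astype(np.uint8); m[:180]=0; m[270:]=0; m[:,:150]=0; m[:,330:]=0
n,l,st,c=cv2.connectedComponentsWithStats(m)
for i in range(1,n):
    if st[i,4]>80: print(c[i],st[i],wray(d,*c[i],.042,d['state_p'],d['state_r']))
E
```

```text
[173.99557522 200.48672566] [150 196  50  11 226] [ 0.49569414 -0.26429475  0.042     ]
[279.18649194 219.94455645] [253 208  53  25 992] [ 0.53163227 -0.20442045  0.042     ]
[197.92698827 251.91199478] [ 150  211  136   59 1534] [ 0.53436635 -0.26420452  0.042     ]
[183.58885942 229.79840849] [173 219  22  22 377] [ 0.51641536 -0.2667831   0.042     ]
```

>>> {"name": "jog_arm", "arguments": {
  "rows": [
    [[0.1, -0.1, -3], [0, 0, 0], 0],
    [[0.1, -0.1, -6], [0, 0, 0], 0],
    [[0.1, -0.1, -7], [0, 0, 0], 0],
    [[0.1, -0.1, -7.5], [0, 0, 0], 0],
    [[0.1, -0.1, -7.8], [0, 0, 0], 0],
    [[0.1, -0.1, -7.9], [0, 0, 0], 0],
    [[0.1, -0.1, -7.9], [0, 0, 0], 0]
  ]
}}

```text
clock: 3.38
position: [0.5308, -0.2046, 0.0383]
ee_rot: [0.546, 3.093, 0.001]
force: [-0.4, 1.7, 3.3]
width: 0.005
gripper_force: 1.6
```

Pressed about 4 mm at roughly 3.3 N. I'll push a little further to bottom it out.

>>> {"name": "jog_arm", "arguments": {
  "rows": [
    [[0, 0, -0.1], [0, 0, 0], 0],
    [[0, 0, -0.2], [0, 0, 0], 0],
    [[0, 0, -0.2], [0, 0, 0], 0]
  ]
}}

```text
clock: 3.75
position: [0.5308, -0.2047, 0.037]
ee_rot: [0.546, 3.092, 0.001]
force: [-2.6, 3.6, 16.7]
width: 0.007
gripper_force: 8.6
```

Bottomed at 16.7 N. Now up, over to the round key, and press that one the same way.

>>> {"name": "jog_arm", "arguments": {
  "rows": [
    [[0, 0, 1], [0, 0, 0], 0],
    [[0, 0, 2.5], [0, 0, 0], 0],
    [[-0.8, -3, 2.5], [0, 0, 0], 0],
    [[-1.5, -6.2, 2.5], [0, 0, 0], 0],
    [[-1.5, -6.2, 2], [0, 0, 0], 0],
    [[-1.5, -6.2, 1], [0, 0, 0], 0],
    [[-1.5, -6.2, 0.5], [0, 0, 0], 0],
    [[-1.5, -6.2, 0.2], [0, 0, 0], 0]
  ]
}}

```text
clock: 4.75
position: [0.5152, -0.2656, 0.0373]
ee_rot: [-0.545, -3.093, -0.001]
force: [-1.3, 2.2, 7.5]
width: 0.003
gripper_force: 3.8
```

>>> {"name": "jog_arm", "arguments": {
  "rows": [
    [[0, 0, -0.1], [0, 0, 0], 0],
    [[0, 0, -0.2], [0, 0, 0], 0],
    [[0, 0, -0.2], [0, 0, 0], 0]
  ]
}}

```text
clock: 5.12
position: [0.5153, -0.2656, 0.0369]
ee_rot: [-0.545, -3.094, -0.003]
force: [-5.3, 5.0, 19.7]
width: 0.005
gripper_force: 9.6
```

>>> {"name": "jog_arm", "arguments": {
  "rows": [
    [[0, 0, 3], [0, 0, 0], 0.3],
    [[0, 0, 8], [0, 0, 0], 1],
    [[0.5, 4, 11], [0, 0, 4], 1],
    [[1, 10, 11], [0, 0, 8], 1],
    [[2, 16, 11], [0, 0, 12], 1],
    [[3, 22, 11], [0, 0, 16], 1],
    [[3.5, 28, 11], [0, 0, 20], 1],
    [[3.8, 31.8, 11], [0, 0, 21.5], 1]
  ]
}}

```text
clock: 6.12
position: [0.5531, 0.0553, 0.1456]
ee_rot: [-0.048, 3.141, 0.002]
force: [0.4, -1.5, -0.5]
width: 0.826
gripper_force: 0.0
```

>>> {"name": "jog_arm", "arguments": {
  "rows": [
    [[0, 0, 0], [0, 0, 0], 1],
    [[0, 0, 0], [0, 0, 0], 1]
  ]
}}

```text
clock: 6.38
position: [0.5531, 0.0505, 0.1457]
ee_rot: [0.039, -3.141, 0.001]
force: [0.3, -0.0, 0.7]
width: 0.987
gripper_force: 0.0
```

```bash
python3 - <<'E'
from h import *
d=grab('wrist','wrist3'); s=arm.observe(); print(s['position'],s['ee_rot'],s['width'])
E
```

```text
[0.55309961 0.04983946 0.14571875] [ 3.73580546e-02 -3.14129524e+00  1.16571522e-03] 0.9968640113880006
```

View pics/wrist3.png

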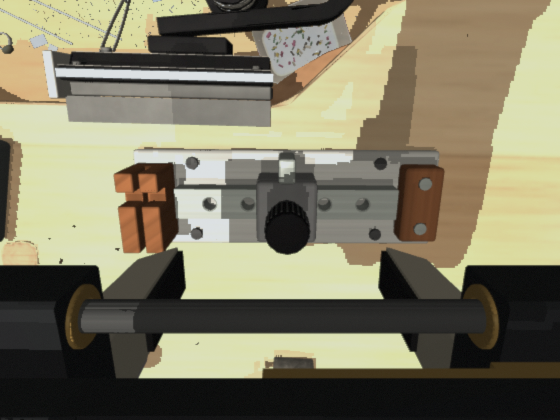

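The wrist view shows the knob at (287,233) between the open fingers, with the slot block on the left (world -y). I'll work out the knob's position and the jig's yaw.

```bash
python3 - <<'E'
from h import *
d=dict(np.load('wrist3.npz')); p,r=d['state_p'],d['state_r']; f=lambda u,v,h:wray(d,u,v,h,p,r).round(4)
print('knob',f(287,233,.09)); print('holes',f(210,203,.024),f(249,203,.024),f(324,203,.024),f(362,203,.024))
E
```

```text
knob [0.5574 0.054  0.09  ]
holes [ 0.5589 -0.0053  0.024 ] [0.5581 0.0252 0.024 ] [0.5566 0.0839 0.024 ] [0.5558 0.1136 0.024 ]
```

>>> {"name": "jog_arm", "arguments": {
  "rows": [
    [[0.2, 0.3, 0], [0, 0, 0], 1],
    [[0.2, 0.3, -3], [0, 0, 0], 1],
    [[0.2, 0.3, -6], [0, 0, 0], 1],
    [[0.2, 0.3, -8], [0, 0, 0], 1],
    [[0.2, 0.3, -8.4], [0, 0, 0], 1],
    [[0.2, 0.3, -8.4], [0, 0, 0], 0.5]
  ]
}}

```text
clock: 7.18
position: [0.5555, 0.0537, 0.0621]
ee_rot: [-0.038, 3.141, -0.0]
force: [-0.6, 0.1, 0.5]
width: 0.935
gripper_force: 0.0
```

>>> {"name": "jog_arm", "arguments": {
  "rows": [
    [[0, 0, 0], [0, 0, 0], 0],
    [[0, 0, 0], [0, 0, 0], 0],
    [[0, 0, 0], [0, 0, 0], 0],
    [[0, 0, 0], [0, 0, 0], 0],
    [[0, 0, 0], [0, 0, 0], 0],
    [[0, 0, 0], [0, 0, 0], 0]
  ],
  "newtons": 30
}}

```text
clock: 7.92
position: [0.5552, 0.0541, 0.0617]
ee_rot: [0.04, -3.141, 0.0]
force: [-0.4, 0.9, 1.1]
width: 0.299
gripper_force: 30.0
```

Gripped (27.5 mm wide, 30 N) with hardly any side force. Now I lift 14 mm.

>>> {"name": "jog_arm", "arguments": {
  "rows": [
    [[0, 0, 0.4], [0, 0, 0], 0],
    [[0, 0, 0.8], [0, 0, 0], 0],
    [[0, 0, 1.2], [0, 0, 0], 0],
    [[0, 0, 1.4], [0, 0, 0], 0],
    [[0, 0, 1.4], [0, 0, 0], 0]
  ]
}}

```text
clock: 8.55
position: [0.5551, 0.0541, 0.0758]
ee_rot: [0.04, -3.141, -0.0]
force: [2.0, 0.1, -8.3]
width: 0.295
gripper_force: 30.0
```

>>> {"name": "jog_arm", "arguments": {
  "rows": [
    [[0, 0.6, 0], [0, 0, 0], 0],
    [[0, 1.2, 0], [0, 0, 0], 0],
    [[-0.1, 1.8, 0], [0, 0, 0], 0],
    [[-0.1, 2.4, 0], [0, 0, 0], 0],
    [[-0.1, 2.8, 0], [0, 0, 0], 0],
    [[-0.1, 3.0, 0], [0, 0, 0], 0],
    [[-0.1, 3.0, 0], [0, 0, 0], 0],
    [[-0.1, 3.0, 0], [0, 0, 0], 0]
  ]
}}

```text
clock: 9.55
position: [0.5544, 0.0846, 0.0758]
ee_rot: [-0.04, 3.141, 0.001]
force: [3.6, 1.9, -8.2]
width: 0.299
gripper_force: 30.0
```

Now lower the pin.

>>> {"name": "jog_arm", "arguments": {
  "rows": [
    [[0, 0, -0.3], [0, 0, 0], 0],
    [[0, 0, -0.6], [0, 0, 0], 0],
    [[0, 0, -0.9], [0, 0, 0], 0],
    [[0, 0, -1.2], [0, 0, 0], 0],
    [[0, 0, -1.4], [0, 0, 0], 0],
    [[0, 0, -1.4], [0, 0, 0], 0]
  ]
}}

```text
clock: 10.3
position: [0.5544, 0.0841, 0.0618]
ee_rot: [-0.04, 3.141, 0.0]
force: [4.2, 1.8, -5.6]
width: 0.295
gripper_force: 30.0
```

```bash
python3 - <<'E'
from h import *
s=arm.observe(); print(s['position'],s['force'],s['width'])
d=grab('scene','scene4'); grab('wrist','wrist4'); 
a=cv2.resize(cv2.imread('pics/scene4.png')[140:300,160:360],None,fx=2,fy=2); b=cv2.resize(cv2.imread('pics/wrist4.png'),(400,300))
o=np.zeros((320,800,3),np.uint8); o[:,:400]=a; o[:300,400:]=b; cv2.imwrite('pics/c4.png',o)
E
```

```text
[0.55444675 0.08414189 0.06182698] [ 4.16241438  1.77856344 -5.58649455] 0.29490248848570516
```

View pics/c4.png

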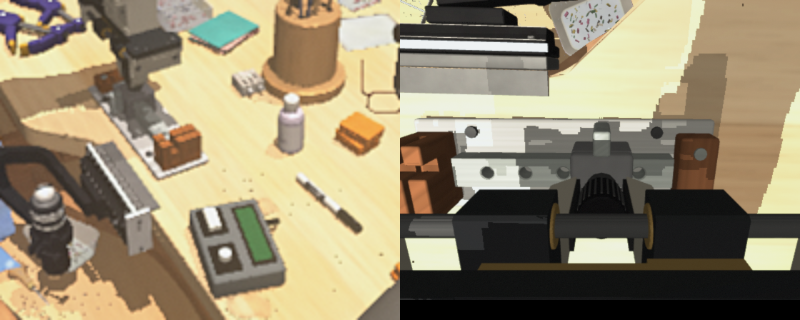

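The stop now sits between the third hole (565,172) and the last (638,172), so the lateral move is right. The spring still pulls down about 5 N, so I'll press down gently until the knob seats.

>>> {"name": "jog_arm", "arguments": {
  "rows": [
    [[0, 0, -0.1], [0, 0, 0], 0],
    [[0, 0, -0.1], [0, 0, 0], 0]
  ]
}}

```text
clock: 10.65
position: [0.5545, 0.0842, 0.0616]
ee_rot: [-0.04, 3.141, 0.001]
force: [1.6, 0.7, 6.8]
width: 0.296
gripper_force: 30.0
```

```bash
python3 - <<'E'
from h import *
s=arm.observe(); print(s['position'],s['force']); print(arm.sign_off())
E
```

```text
[0.55452632 0.08419102 0.06164029] [1.59460667 0.71748817 6.78347975]
the job is handed in; nothing more can be done
None
```

I pressed the wide key and then the round key, moved the stop one hole (30 mm) away from the slot block, and handed the job in at about 10.7 s with the pin home and the knob still held; no tools were touched that I could see.

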